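# Bring the finishing turner to its loading position

## Task

On the luthier's bench stands a finishing turner with a five-spoke star wheel; push the wheel round by its spokes, one push after another, until the spoke with the wooden grip points straight up, then leave it at rest there. Push gently with the fingertips: do not grip the spokes, and do not lift, tip or shove the stand, which is loose on the bench. Leave the other things on the bench alone.

Things in the scene. Friction and masses are not known exactly. Their poses are not given: they have to be found in the camera images.
- turner: Loose 5 kg stand of the finishing turner (not screwed down): dark steel base 200 x 170 x 16 mm, grey post and bearing up to 192 mm high. Origin: centre of the underside; z up, x along the level spindle, which lies 160 mm above the bench. The star wheel is on the +x side, 85 mm from the origin.
- star_hub (a point): Centre of the rimless star wheel, on the spindle in the plane of its five spokes (72 degrees apart, in the y-z plane). Turns with the wheel: x is the spindle axis (as x of the stand), z runs out along the spoke with the wooden grip. The other four are plain 10 mm steel rods with a 22 mm ball centred 108 mm out, ending 119 mm out. Hub 48 mm across, 28 mm thick.
- grip_end (a point): Outer end of the wooden grip, 140 mm from the hub centre. The turned grip is 28 mm thick at most and covers its spoke from 50 to 140 mm out.
- star (a joint): Turn angle of the wheel (rad) about x of the stand. 0 or any multiple of 2 pi: wooden grip straight up. Growing values lean an upright spoke towards the -y side of the stand. Turns either way, balanced, no stops within a turn; rubbing friction of 0.22 N m (2 to 4 N at a spoke) keeps it put. A spoke that must slide along the fingers may jam.
- glue: Bystander, to be left alone: white glue bottle, 48 mm across, 130 mm high. Origin at its underside.
- wax_jar: Bystander, to be left alone: amber jar with black lid, 60 mm across, 75 mm high. Origin at its underside.
- cork_block: Bystander, to be left alone: cork sanding block, 100 x 60 x 35 mm. Origin at its underside.
- thinner_tin: Bystander, to be left alone: plain steel thinner tin, 72 mm across, 150 mm high. Origin at its underside.
- spray_can: Bystander, to be left alone: white spray can with a blue band, 64 mm across, 190 mm high. Origin at its underside.
- brush: Bystander, to be left alone: lacquer brush lying flat. Origin at its underside.
- peg_bowl: Bystander, to be left alone: dark wooden bowl, 100 mm across, 40 mm high. Origin at its underside.

How it is judged (in metres and radians):
At the end, for the whole second after the job is handed in: The wooden grip points straight up within 0.09 rad (about 5 degrees) and the wheel is at rest; the stand is upright and within 30 mm of its start, and every bystander within 25 mm of its start (angle between star_hub's own z axis and vertical below 0.09 rad and velocity of joint star between -0.05 and 0.05 rad/s and angle between turner's own z axis and vertical below 0.03 rad and distance of turner from where it was at the start of the episode below 0.03 m and distance of each of glue, wax_jar, cork_block, thinner_tin, spray_can, brush, peg_bowl from where it was at the start of the episode below 0.025 m); the robot touches nothing.
It fails at once if the stand was lifted, tipped or shoved (over 30 mm or 0.12 rad) (distance of turner from where it was at the start of the episode above 0.03 m or angle between turner's own z axis and vertical above 0.12 rad or height (world z) of turner above 0.012 m).
It fails at once if the wheel was gripped or forced (over 35 N between fingers and turner) (contact force between the fingers and turner above 35 N).
It fails at once if the wheel was flung round (over 5 rad/s) (velocity of joint star above 5 rad/s or velocity of joint star below -5 rad/s).
It fails at once if another thing on the bench was moved by over 25 mm (distance of any of glue, wax_jar, cork_block, thinner_tin, spray_can, brush, peg_bowl from where it was at the start of the episode above 0.025 m).
It also fails if it takes over 61 s, if anything falls off the work surface, if the arm or the gripper's body presses on something with over 40 N, if the wrist force passes 120 N, or if a joint passes its speed limit or range.

## Robot

A 7-joint arm with a two-finger parallel gripper is mounted at the origin on the work surface. World frame = base frame: x ahead of the robot, y to its left, z up, the work surface at z = 0. Lengths are in mm, angles in rad, forces in N, time in s.
With the tool pointing down it reaches from about 400 to 875 mm from the base axis. Payload 4.4 kg.
Tool frame: the origin (TCP) lies at the very end of the fingers, on their centre line; the grasp point (between the pads) lies 19 mm behind it; z points along the fingers, y is the direction in which the jaws open and shut (so a half turn about z gives the same grasp; the last joint's range is limited). The gripper opens to 85 mm and grips with 20 to 120 N. Pads are 22 mm wide; open, the fingers measure 114 mm over their backs; the gripper's body (76 mm by 85 mm) begins 54 mm behind the grasp point. The pads swing forward as they close: fully open they stand 13 mm farther back than shut.
Start: joints at [1.141, 0.628, 0.038, 1.517, -0.027, 0.996, -0.02], TCP at [231.316, -607.462, 231.313] pointing down, gripper open.
Joint ranges: [-3.06, 3.06], [-0.37, 2.12], [-1.25, 1.32], [0.18, 2.47], [-1.1, 4.24], [0.23, 1.98], [-2.94, 2.94]. Speed limits (rad/s): [2.57, 2.57, 3.14, 3.14, 3.14, 3.14, 3.14].

## Interface

Orientations are given as [roll, pitch, yaw] about the fixed x, y, z axes, in that order (R = Rz(yaw) Ry(pitch) Rx(roll)).
In Python, from cell import read_state, get_image, finish_job gives the robot as it stands.
- The arm moves only by the tool carry_out, never from a script. Its argument "series" is a list that holds one entry, the list of rows, each a list of 7 numbers: the shift along the tool's x, y, z in cm, then the turn, a rotation vector about the tool's x, y, z in rad, then the finger opening in cm, from 0 to 8.54. In form: [[[x, y, z, wx, wy, wz, grip], ...]]. A call has 1 to 5 rows; each row is the pose to reach, as a shift and turn from the pose commanded when the call began, along the tool's axes at that moment; what a row does not reach only later rows make up. A row lasts 1/12 s, in which the tool goes at most 41.7 mm and 7.16 degrees, less where a joint would pass 70% of its speed; a pose out of reach is approached as far as the arm can. A call with a gripper value outside its range is refused whole. The fingers move at their own pace and stop on an object; the grip force is fixed at half the most. Time passes only in rows, so rows that repeat a pose let the fingers close. It gives the time, the measured TCP pose, the force and the opening at its end, in the units of the state.
- read_state(): the state, without advancing time (a new reading comes with each control period).
- get_image(name): name is "scene" or "top"; returns a dict with "img" (400x640x3 uint8, blue, green, red), "z_map" (400x640 float32, mm along the optical axis (not along the pixel's ray), 0 where there is no reading), "mtx" (3x3 intrinsics, pixels), "T" (4x4, takes a point from camera to world coordinates). Camera axes: x right, y down, z forward; pixel columns grow to the right and rows downward; lengths in mm; the calibration is good to about 2 mm. A picture is of the moment at which its call begins.
- finish_job(): hands the job in, once; it reports no verdict.
The state is a dict: "clock": time; "qpos": joint angles; "qd": joint speeds; "tau": joint torques, N m; "eef_pos": TCP position; "tool_rot": TCP orientation; "force": force on the tool from outside, world axes, zero at the start; "torque": the same for the moment, N m; "width": finger opening in mm.
Only numpy, scipy, OpenCV 4.12 (cv2) and the standard library are available. Lean on these libraries where they do the work, as an engineer would, in place of code of your own. Each camera call takes 0.05 s, during which the arm holds its last target.

## Working session

There is one attempt and no reset: what is moved stays moved. The work goes in short steps, Python scripts to look and compute and a tool call to move; the robot and the scene stay as the last step left them, time stands still between calls to the robot, and variables do not carry over. Pictures are saved under pics/ and viewed, and the job is handed in when it is done.

Besides the shell and the picture viewer there is one more tool, called after ">>>" as name(argument=value, ...) on one line, values as JSON. carry_out: Moves the arm, as the interface text tells. Its arguments: {"type":"object","properties":{"series":{"type":"array","items":{"type":"array","items":{"type":"array","items":{"type":"number"}}}}},"required":["series"]}

```bash
ls; mkdir -p pics; python3 - <<'E'
from cell import *
import cv2
print(read_state())
for n in("scene","top"):
    d=get_image(n); cv2.imwrite(f"pics/{n}0.png",d["img"]); print(d["mtx"],d["T"])
E
```

```text
pics
{'clock': 0.0, 'qpos': array([ 1.14117889,  0.62933398,  0.0384471 ,  1.51839896, -0.02700092,
        0.9963314 , -0.02000447]), 'qd': array([ 0.00085418, -0.00123917,  0.00079132,  0.00033169,  0.00161261,
       -0.00025687,  0.00083102]), 'tau': array([-4.16367657e-04, -5.63402617e+01,  1.22576639e+00, -1.93449622e+01,
        1.09383330e-02,  1.02893528e-02, -1.08628055e-05]), 'eef_pos': array([ 231.09008095, -606.83530268,  230.3871841 ]), 'tool_rot': array([-3.13963933e+00,  2.83497511e-05,  3.63807635e-01]), 'force': array([ 0.48541385, -0.2818773 ,  0.3292813 ]), 'torque': array([0.0219836 , 0.04036961, 0.02254365]), 'width': 85.3025707422613}
[[368.24514127   0.         319.58792192]
 [  0.         368.24514127 193.23094525]
 [  0.           0.           1.        ]] [[ 6.48343640e-01  4.77120183e-01 -5.93301656e-01  1.34198652e+03]
 [ 7.61308343e-01 -3.98344761e-01  5.11596578e-01 -7.29427645e+02]
 [ 7.75444676e-03 -7.83375888e-01 -6.21499868e-01  1.04228058e+03]
 [ 0.00000000e+00  0.00000000e+00  0.00000000e+00  1.00000000e+00]]
[[388.37488575   0.         312.17194856]
 [  0.         388.37488575 197.28713688]
 [  0.           0.           1.        ]] [[-4.21600218e-03 -9.97840655e-01  6.55458109e-02  4.12892311e+02]
 [-9.99887723e-01  5.14902791e-03  1.40723037e-02 -2.50996214e+01]
 [-1.43794140e-02 -6.54791227e-02 -9.97750328e-01  1.64090196e+03]
 [ 0.00000000e+00  0.00000000e+00  0.00000000e+00  1.00000000e+00]]
```

View pics/scene0.png

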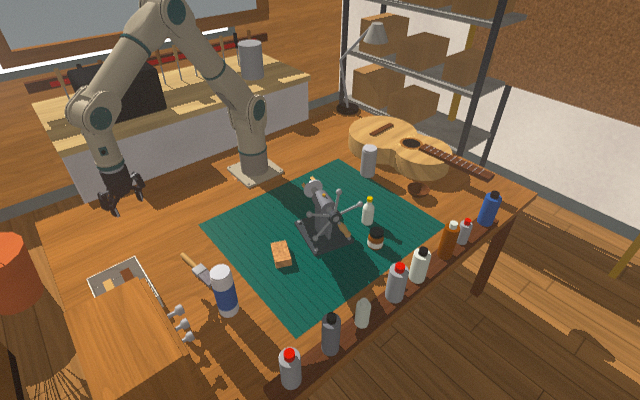

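View pics/top0.png

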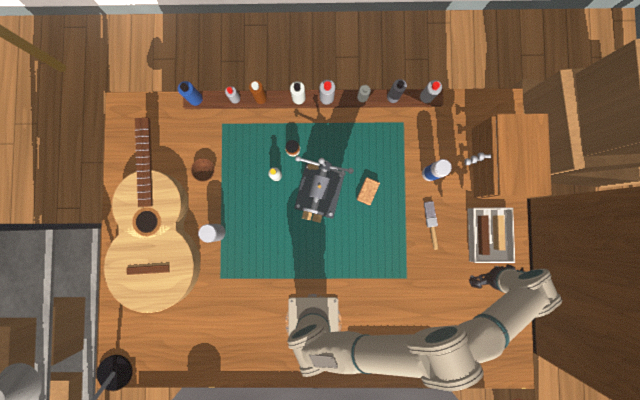

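```bash
cat > h.py <<'E'
from cell import *
import numpy as np, cv2
def crop(d,r,s,name):
    u0,v0,u1,v1=r
    cv2.imwrite("pics/"+name,cv2.resize(d["img"][v0:v1,u0:u1],None,fx=s,fy=s,interpolation=cv2.INTER_CUBIC))
def cloud(d):
    K,T,z=d["mtx"],d["T"],d["z_map"]
    v,u=np.mgrid[0:400,0:640]
    P=np.stack([(u-K[0,2])/K[0,0]*z,(v-K[1,2])/K[1,1]*z,z],-1)
    return P@T[:3,:3].T+T[:3,3]
E
python3 - <<'E'
from h import *
np.set_printoptions(precision=0,suppress=True)
d=get_image("scene"); crop(d,(260,160,400,265),5.5,"s1.png"); P=cloud(d)
for (u,v) in [(336,218),(370,160),(369,215)]: print(u,v,P[v,u])
m=P[...,2]>205
m2=(P[...,0]>500)&(P[...,0]<720)&(abs(P[...,1])<130)&(P[...,2]>170)
print(P[m2][:200:4])
d=get_image("top"); crop(d,(270,130,390,230),6.5,"t1.png")
E
```

```text
336 218 [652. -57. 169.]
370 160 [407. 384. 103.]
369 215 [634. 144.  55.]
[[631. -38. 276.]
 [511. -16. 189.]
 [520.  -4. 188.]
 [637. -35. 274.]
 [510. -25. 188.]
 [518. -12. 186.]
 [521.   6. 179.]
 [640. -38. 273.]
 [514. -33. 190.]
 [523. -21. 189.]
 [529.  -7. 185.]
 [641. -43. 272.]
 [509. -39. 185.]
 [523. -31. 189.]
 [534. -21. 191.]
 [537.  -3. 184.]
 [644. -41. 268.]
 [509. -39. 180.]
 [526. -33. 188.]
 [544. -30. 197.]
 [543.  -9. 185.]
 [643. -40. 263.]
 [522. -44. 186.]
 [531. -33. 186.]
 [551. -31. 197.]
 [550. -10. 186.]
 [639. -35. 253.]
 [525. -42. 182.]
 [539. -35. 187.]
 [554. -28. 193.]
 [555.  -9. 184.]
 [639. -35. 249.]
 [526. -48. 181.]
 [539. -40. 185.]
 [554. -34. 191.]
 [565. -23. 192.]
 [637. -43. 247.]
 [523. -46. 173.]
 [546. -46. 187.]
 [554. -33. 186.]
 [566. -24. 188.]
 [632. -42. 239.]
 [528. -50. 174.]
 [547. -47. 184.]
 [562. -40. 190.]
 [574. -31. 192.]
 [572. -10. 180.]
 [532. -53. 173.]
 [550. -49. 182.]
 [567. -44. 190.]]
```

View pics/s1.png

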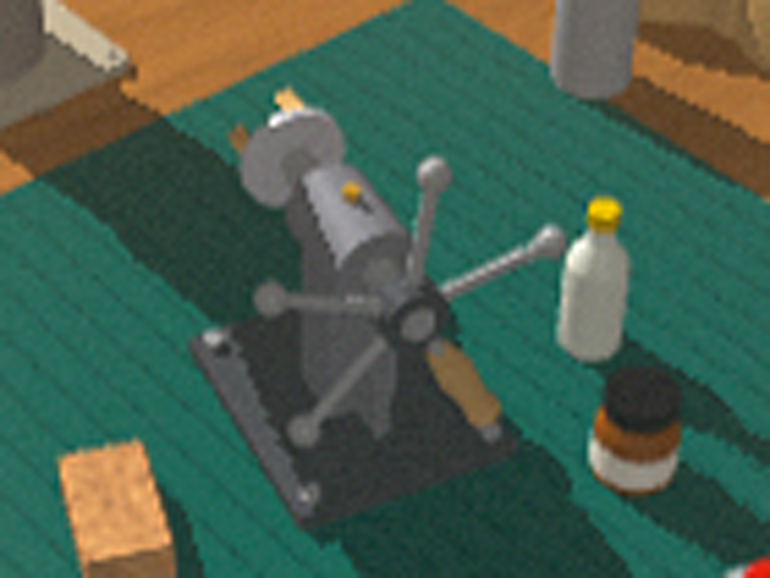

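View pics/t1.png

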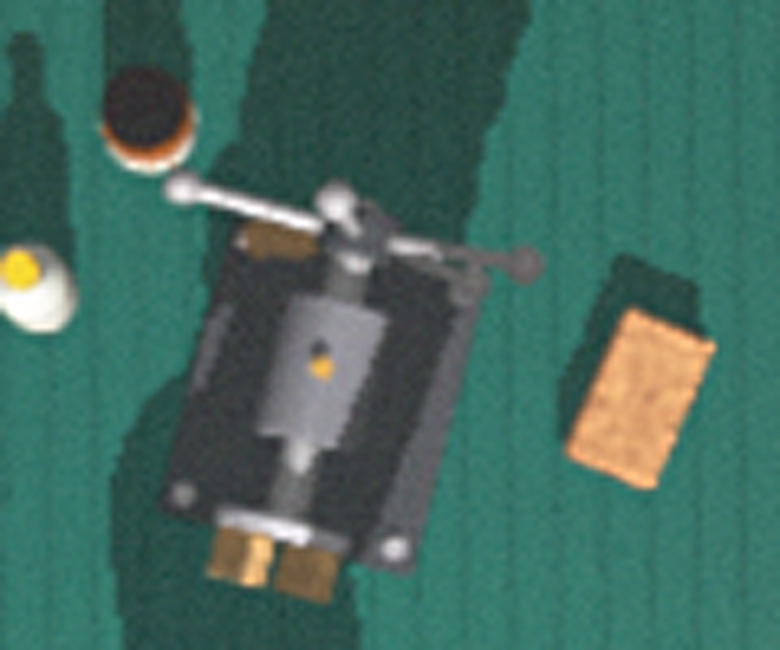

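```bash
cat >> h.py <<'E'
def ray(d,u,v):
    K,T=d["mtx"],d["T"]
    r=T[:3,:3]@np.array([(u-K[0,2])/K[0,0],(v-K[1,2])/K[1,1],1]); return T[:3,3],r/np.linalg.norm(r)
def tri(a,b):
    (p,r),(q,s)=a,b
    A=np.stack([r,-s],1); t=np.linalg.lstsq(A,q-p,rcond=None)[0]
    x,y=p+t[0]*r,q+t[1]*s; return (x+y)/2,np.linalg.norm(x-y)
E
python3 - <<'E'
from h import *
np.set_printoptions(precision=1,suppress=True)
s=get_image("scene");t=get_image("top")
S=[(433,173),(549,240),(270,298),(304,430)]
Tt=[(335,200),(183,187),(525,265),(467,288)]
B=[]
for a,b in zip(S,Tt):
    x,e=tri(ray(s,a[0]/5.5+260-.4,a[1]/5.5+160-.4),ray(t,b[0]/6.5+270-.4,b[1]/6.5+130-.4)); print(x,e); B.append(x)
B=np.array(B)
# vertical plane fit
c=B[:,:2].mean(0); U=np.linalg.svd(B[:,:2]-c)[2]; n=U[1]; n*=np.sign(n[0]); yaw=np.arctan2(n[1],n[0]); print("yaw from balls",yaw,(B[:,:2]-c)@n)
y=np.array([-n[1],n[0]])
Y=B[:,:2]@y
from scipy.optimize import least_squares
f=lambda p: np.concatenate([[ (b-p[0]),(z-160)] - 108*np.array([-np.sin(p[1]+k*2*np.pi/5),np.cos(p[1]+k*2*np.pi/5)]) for b,z,k in zip(Y,B[:,2],(0,-1,1,2))])
r=least_squares(f,[Y.mean(),0]);print(r.x,r.fun)
hub=c@n*n+r.x[0]*y; print("hub",hub,"stand",hub-85*n)
# base yaw from depth: dark base top, z 10..25
P=cloud(t); m=(P[...,2]>10)&(P[...,2]<22)&(abs(P[...,0]-555)<160)&(abs(P[...,1]+25)<130)&(t["img"].astype(int).max(-1)<100)&(abs(t["img"][...,1].astype(int)-t["img"][...,2])<18)
lab=cv2.morphologyEx(m.astype(np.uint8),cv2.MORPH_OPEN,np.ones((3,3)))
rc=cv2.minAreaRect(P[lab>0][:,:2].astype(np.float32)); print(lab.sum(),rc)
for nm,u,v in [("can",270+0,0)]: pass
E
```

```text
[635.3 -37.4 269.3] 2.2360443989439025
[657.8  50.5 182.3] 2.7200532720961226
[ 607.2 -145.8  208.7] 2.957153681332264
[ 610.3 -120.8   79.6] 2.538347257009151
yaw from balls -0.25998214387332447 [ 0.7 -0.2  1.4 -2. ]
[113.2  -0.1] [ 0.8  2.1 -1.3  1.7 -0.1  3.1  0.6 -1.4]
hub [631.  -50.7] stand [548.9 -28.9]
629 ((548.199951171875, -24.626914978027344), (153.329833984375, 185.6449432373047), 75.3076171875)
```

>>> carry_out(series=[[[0,0,-3.5,0,0,0.12,0],[0,0,-7,0,0,0.24,0],[0,0,-10.5,0,0,0.36,0],[0,0,-14,0,0,0.48,0],[0,0,-17.5,0,0,0.6,0]]])

```text
clock: 0.72
eef_pos: [231.3, -607.1, 408.2]
tool_rot: [-3.142, -0.0, -0.242]
force: [-0.6, -1.0, -0.5]
width: 25.3
```

```bash
cat >> h.py <<'E'
from scipy.spatial.transform import Rotation
HUB=np.array([631.,-50.7,160.]); YAW=-0.26
SR=Rotation.from_euler("z",YAW)
def st():
    s=read_state(); R=Rotation.from_euler("xyz",s["tool_rot"]); p=s["eef_pos"]
    return s,p,R
def goal(y,z,x=0):
    """tool-axes shift (cm) to stand-frame point rel. hub; also residual rotation"""
    s,p,R=st(); g=HUB+SR.apply([x,y,z])
    w=(R.inv()*Rotation.from_euler("xyz",[np.pi,0,YAW])).as_rotvec()
    print("t",s["clock"],"p",p.round(1),"rel hub",SR.inv().apply(p-HUB).round(1),"F",s["force"].round(1),"width",round(s["width"],1))
    print("shift cm",(R.inv().apply(g-p)/10).round(2),"w",w.round(3))
E
python3 -c "
from h import *
goal(45,250)"
```

```text
t 0.7167 p [ 231.3 -607.1  408.2] rel hub [-243.2 -640.4  248.2] F [-0.6 -1.  -0.5] width 25.3
shift cm [ 25.56 -68.09  -0.18] w [-0.    -0.     0.018]
```

>>> carry_out(series=[[[1.4,-3.7,0,0,0,0.018,0],[2.8,-7.4,0,0,0,0.018,0],[4.2,-11.1,0,0,0,0.018,0],[5.6,-14.8,0,0,0,0.018,0],[7,-18.5,0,0,0,0.018,0]]])

```text
clock: 1.13
eef_pos: [343.4, -442.2, 406.4]
tool_rot: [-3.142, -0.0, -0.254]
force: [1.0, -0.3, 1.1]
width: 0.1
```

>>> carry_out(series=[[[1.4,-3.7,0,0,0,0,0],[2.8,-7.4,0,0,0,0,0],[4.2,-11.1,0,0,0,0,0],[5.6,-14.8,0,0,0,0,0],[7,-18.5,0,0,0,0,0]]])

```text
clock: 1.55
eef_pos: [457.6, -280.7, 406.6]
tool_rot: [3.142, -0.0, -0.254]
force: [0.5, -0.8, 0.9]
width: -0.1
```

>>> carry_out(series=[[[1.4,-3.7,0,0,0,0,0],[2.8,-7.4,0,0,0,0,0],[4.2,-11.1,0,0,0,0,0],[5.6,-14.8,0,0,0,0,0],[7,-18.5,0,0,0,0,0]]])

```text
clock: 1.97
eef_pos: [571.9, -119.3, 406.5]
tool_rot: [-3.142, -0.0, -0.254]
force: [1.1, -1.0, 0.2]
width: 0.4
```

```bash
python3 -c "
from h import *
goal(45,180)"
```

```text
t 1.9667 p [ 571.9 -119.3  406.5] rel hub [-39.4 -81.5 246.5] F [ 1.1 -1.   0.2] width 0.4
shift cm [  4.02 -12.63   6.65] w [-0.    -0.     0.006]
```

>>> carry_out(series=[[[1.0,-3.2,1,0,0,0.006,0],[2,-6.4,3,0,0,0.006,0],[3,-9.6,5,0,0,0.006,0],[4,-12.6,6.6,0,0,0.006,0],[4,-12.6,6.6,0,0,0.006,0]]])

```text
clock: 2.38
eef_pos: [642.1, -0.1, 335.5]
tool_rot: [-3.137, 0.007, -0.25]
force: [-0.8, 1.8, -0.1]
width: 0.1
```

```bash
python3 -c "
from h import *
goal(48,85)
d=get_image('scene'); crop(d,(260,100,420,220),5,'s2.png')
d=get_image('top'); crop(d,(270,110,390,210),6,'t2.png')"
```

```text
t 2.3833 p [ 6.421e+02 -1.000e-01  3.355e+02] rel hub [ -2.3  51.7 175.5] F [-0.8  1.8 -0.1] width 0.1
shift cm [0.29 0.41 9.05] w [-0.004  0.007  0.01 ]
```

View pics/s2.png

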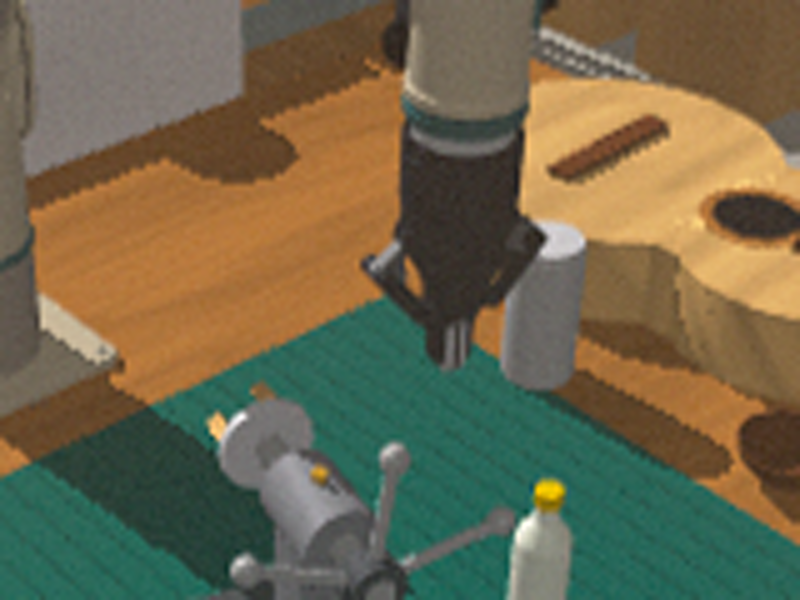

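View pics/t2.png

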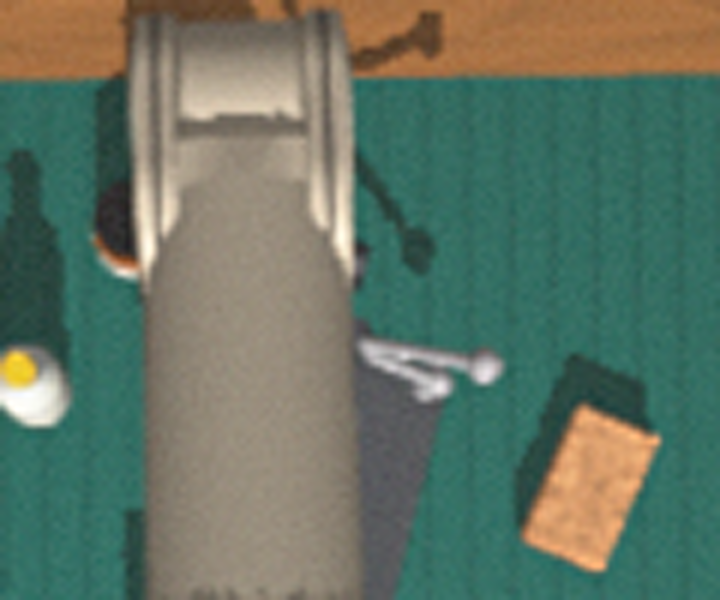

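>>> carry_out(series=[[[0.1,0.1,2.5,0,0,0,0],[0.2,0.2,5,0,0,0,0],[0.3,0.3,7,0,0,0,0],[0.3,0.3,8.8,0,0,0,0],[0.3,0.3,8.8,0,0,0,0]]])

```text
clock: 2.9
eef_pos: [641.9, -14.3, 250.0]
tool_rot: [3.14, 0.004, -0.262]
force: [-0.2, 0.7, -0.3]
width: -0.0
```

```bash
python3 -c "
from h import *
d=get_image('scene');goal(36,82); crop(d,(260,140,420,260),5,'s3.png')"
```

```text
t 2.95 p [642.7 -14.4 251.8] rel hub [ 2.  38.1 91.8] F [ 0.1 -0.4 -0.4] width 0.0
shift cm [-0.19  0.21  0.98] w [ 0.001  0.002 -0.002]
```

View pics/s3.png

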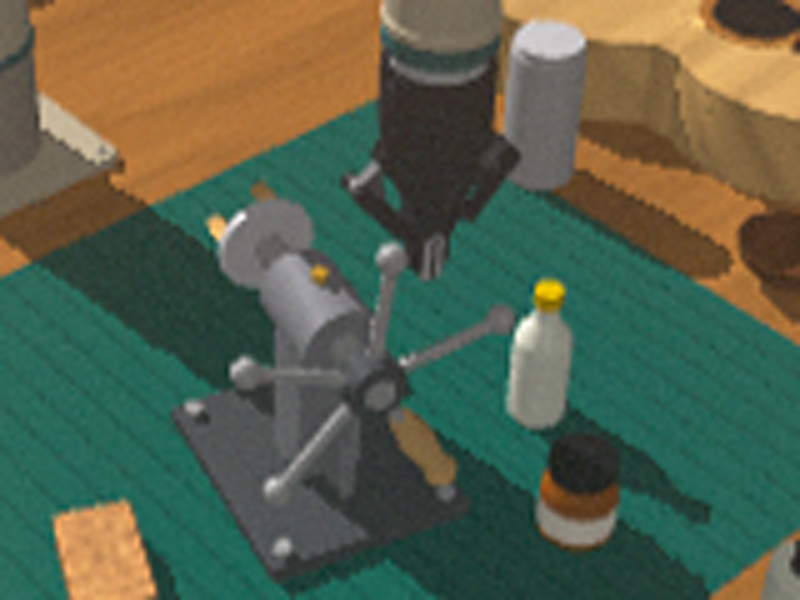

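>>> carry_out(series=[[[-0.2,0.7,0.8,0,0,0,0],[-0.2,1.7,0.9,0,0,0,0],[-0.2,2.8,1.0,0,0,0,0],[-0.2,3.9,1.3,0,0,0,0],[-0.2,5.0,1.8,0,0,0,0]]])

```text
clock: 3.37
eef_pos: [629.2, -62.6, 235.4]
tool_rot: [-3.142, -0.003, -0.261]
force: [1.5, 1.8, 0.8]
width: 0.1
```

```bash
python3 -c "
from h import *
d=get_image('scene');goal(-38,64); crop(d,(260,140,420,260),5,'s4.png')"
```

```text
t 3.4167 p [627.7 -66.1 233.8] rel hub [  0.8 -15.7  73.8] F [ 1.7 -1.5  0.8] width 0.4
shift cm [-0.07  2.23  0.99] w [ 0.003 -0.    -0.005]
```

View pics/s4.png

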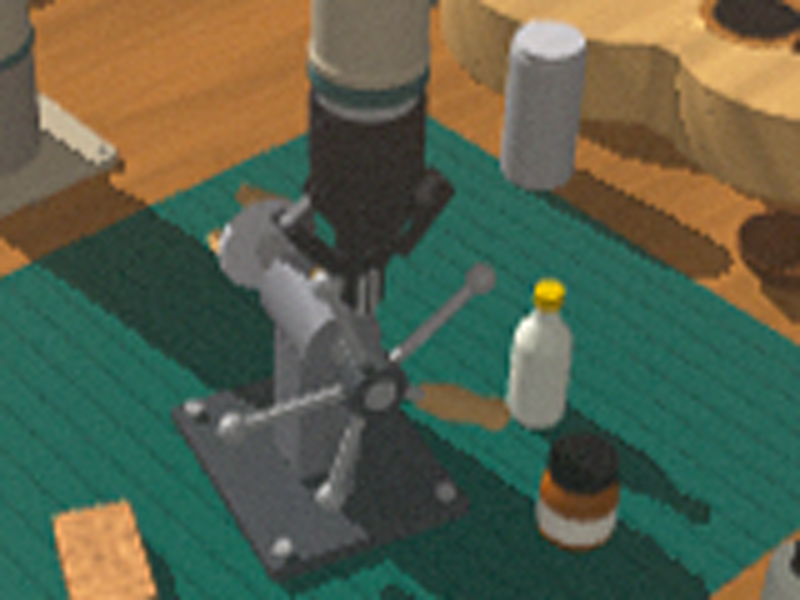

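>>> carry_out(series=[[[0,0.8,0.2,0,0,0,0],[0,1.5,0.5,0,0,0,0],[0,2.1,0.8,0,0,0,0],[0,2.4,1.0,0,0,0,0],[0,2.4,1.0,0,0,0,0]]])

```text
clock: 3.83
eef_pos: [622.4, -85.2, 223.7]
tool_rot: [3.141, 0.0, -0.261]
force: [0.9, 0.3, 1.2]
width: 0.1
```

```bash
python3 -c "
from h import *
d=get_image('scene');goal(100,160); crop(d,(260,140,420,260),5,'s5.png')"
```

```text
t 3.8833 p [622.2 -84.9 223.8] rel hub [  0.2 -35.3  63.8] F [-0.9 -0.6 -0.5] width -0.3
shift cm [ -0.05 -13.52  -9.64] w [ 0.001  0.001 -0.001]
```

View pics/s5.png

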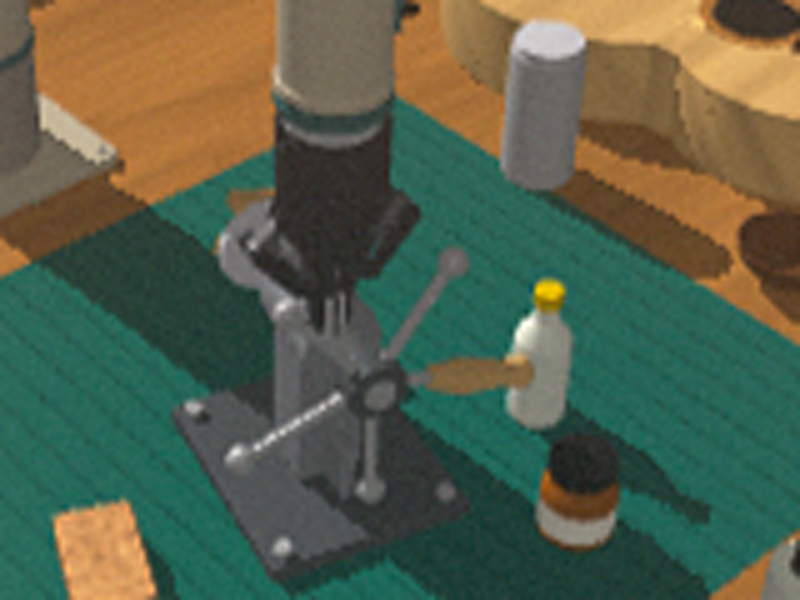

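>>> carry_out(series=[[[0,-0.4,-2,0,0,0,0],[0,-0.4,-5.5,0,0,0,0],[0,-0.4,-9,0,0,0,0],[0,-3.5,-10.5,0,0,0,0],[0,-7,-10.5,0,0,0,0]]])

```text
clock: 4.3
eef_pos: [642.4, -20.1, 334.2]
tool_rot: [3.14, -0.008, -0.267]
force: [1.1, 0.8, 0.5]
width: 0.3
```

>>> carry_out(series=[[[0,-3.5,0,0,0,0,0],[0,-6.5,0,0,0,0,0],[0,-6.5,0,0,0,0,0]]])

```text
clock: 4.55
eef_pos: [657.5, 56.1, 328.3]
tool_rot: [-3.137, 0.003, -0.25]
force: [0.0, 1.4, -0.7]
width: -0.2
```

```bash
python3 -c "
from h import *
np.set_printoptions(precision=2,suppress=True)
s=get_image('scene');t=get_image('top');goal(100,75); crop(s,(260,140,420,260),5,'s6.png');crop(t,(270,110,390,210),6,'t6.png')"
```

```text
t 4.65 p [656.9  48.1 328.3] rel hub [ -0.4 102.2 168.3] F [-0.4 -1.   0.1] width 0.0
shift cm [0.06 0.2  9.33] w [0. 0. 0.]
```

View pics/s6.png

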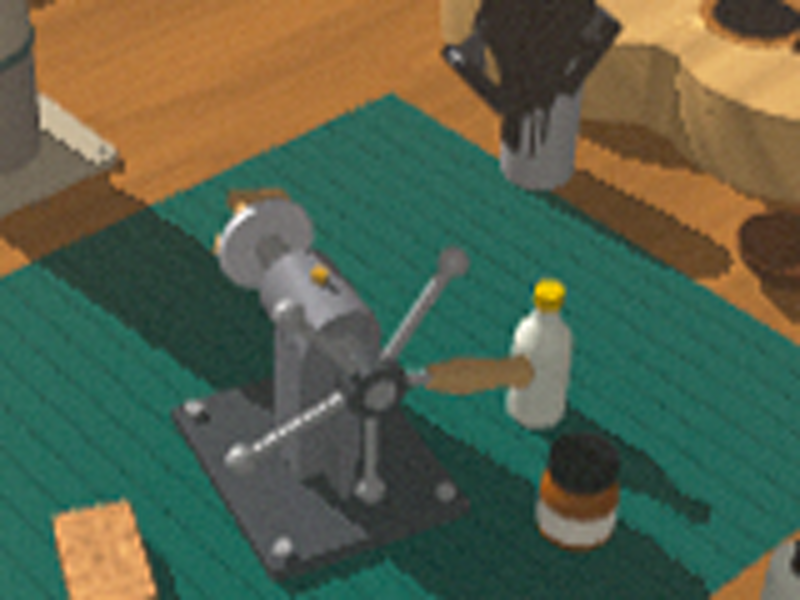

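```bash
cat >> h.py <<'E'
def ang(d,u,v):
    o,r=ray(d,u,v); n=SR.apply([1,0,0]); p=o+r*(n@(HUB-o))/(n@r); q=SR.inv().apply(p-HUB)
    print("yz",q[1:].round(1),"rad",round(np.hypot(*q[1:]),1),"phi",round(np.arctan2(-q[1],q[2]),3))
E
python3 -c "
from h import *
d=get_image('scene')
for u,v in [(453,262),(286,312),(239,456),(370,489),(380,392),(534,370)]: ang(d,260+u/5-.4,140+v/5-.4)"
```

```text
yz [63.3 88.4] rad 108.7 phi -0.622
yz [-65.4  88.3] rad 109.9 phi 0.637
yz [-101.7  -31.4] rad 106.4 phi 1.87
yz [   5.3 -110.1] rad 110.2 phi -3.094
yz [ 10.  -13.3] rad 16.6 phi -2.5
yz [142.2 -41.8] rad 148.3 phi -1.857
```

>>> carry_out(series=[[[0,0.1,3,0,0,0,0],[0,0.1,6,0,0,0,0],[0,0.1,8.5,0,0,0,0],[0,0.1,9.5,0,0,0,0],[0,0.1,9.5,0,0,0,0]]])

```text
clock: 5.12
eef_pos: [655.2, 43.5, 231.5]
tool_rot: [3.138, 0.005, -0.262]
force: [0.7, -1.4, -0.3]
width: 0.1
```

```bash
python3 -c "
from h import *
d=get_image('scene');goal(90,70)
crop(d,(260,140,420,260),5,'s7.png')"
```

```text
t 5.1667 p [656.7  44.  233.8] rel hub [ 0.5 98.1 73.8] F [ 0.1  0.6 -0.1] width 0.2
shift cm [-0.05  0.81  0.38] w [ 0.002  0.002 -0.002]
```

View pics/s7.png

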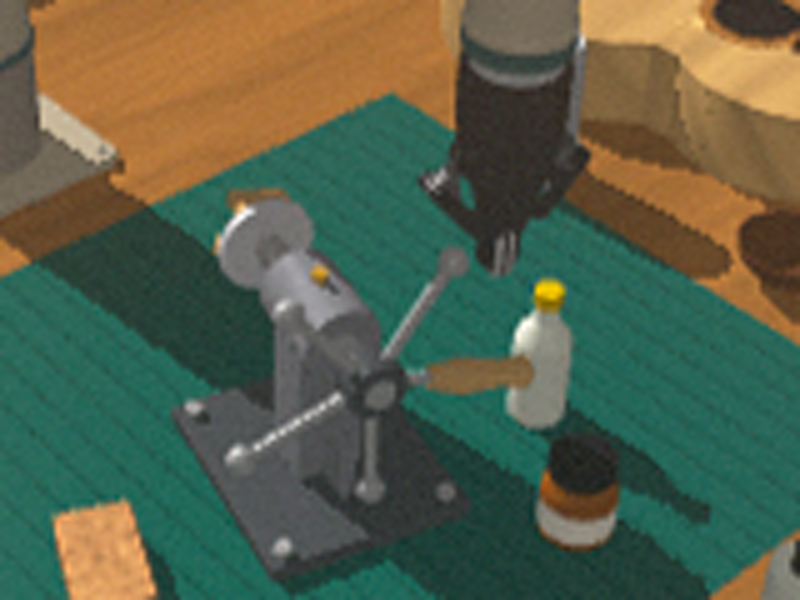

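>>> carry_out(series=[[[0,1.0,0.2,0,0,0,0],[0,2.0,-0.2,0,0,0,0],[0,3.0,-0.7,0,0,0,0],[0,4.1,-1.0,0,0,0,0],[0,5.1,-1.4,0,0,0,0]]])

```text
clock: 5.58
eef_pos: [645.8, -3.4, 251.6]
tool_rot: [-3.138, -0.005, -0.26]
force: [1.4, 3.2, 2.9]
width: -0.1
```

```bash
python3 -c "
from h import *
d=get_image('scene');goal(36,89)
crop(d,(260,140,420,260),5,'s8.png')"
```

```text
t 5.6333 p [645.2  -7.1 252.1] rel hub [ 2.5 45.8 92.1] F [0.1 0.2 2.8] width 0.1
shift cm [-0.25  0.98  0.31] w [-0.    -0.006 -0.003]
```

View pics/s8.png

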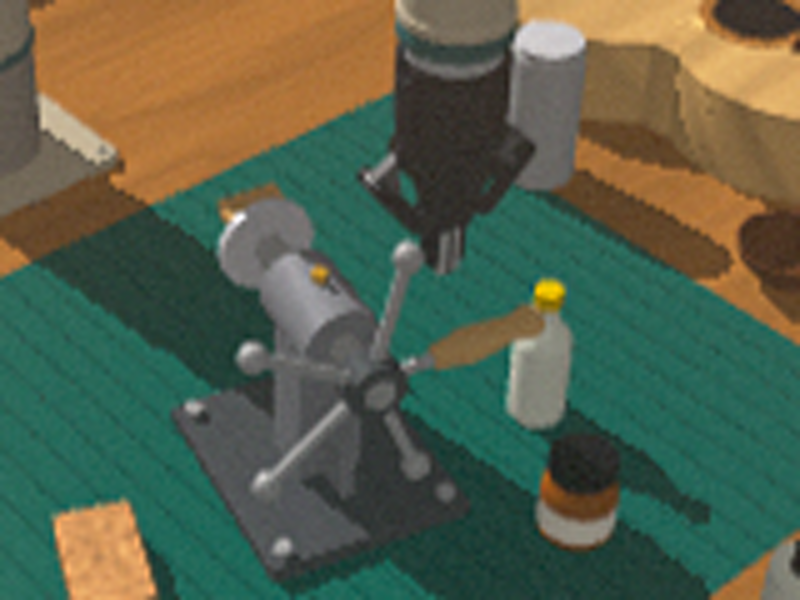

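>>> carry_out(series=[[[-0.2,1.0,0.3,0,0,0,0],[-0.2,2.0,0.4,0,0,0,0],[-0.2,3.1,0.6,0,0,0,0],[-0.2,4.2,0.8,0,0,0,0],[-0.2,5.2,1.2,0,0,0,0]]])

```text
clock: 6.05
eef_pos: [628.1, -55.3, 235.9]
tool_rot: [3.141, 0.001, -0.261]
force: [0.2, 2.5, 1.4]
width: -0.1
```

```bash
python3 -c "
from h import *
d=get_image('scene');goal(-38,64)
crop(d,(260,140,420,260),5,'s9.png')"
```

```text
t 6.1 p [627.1 -58.3 234.8] rel hub [-1.8 -8.4 74.8] F [ 1.4  0.  -0.1] width 0.0
shift cm [0.2  2.96 1.1 ] w [ 0.004  0.002 -0.004]
```

View pics/s9.png

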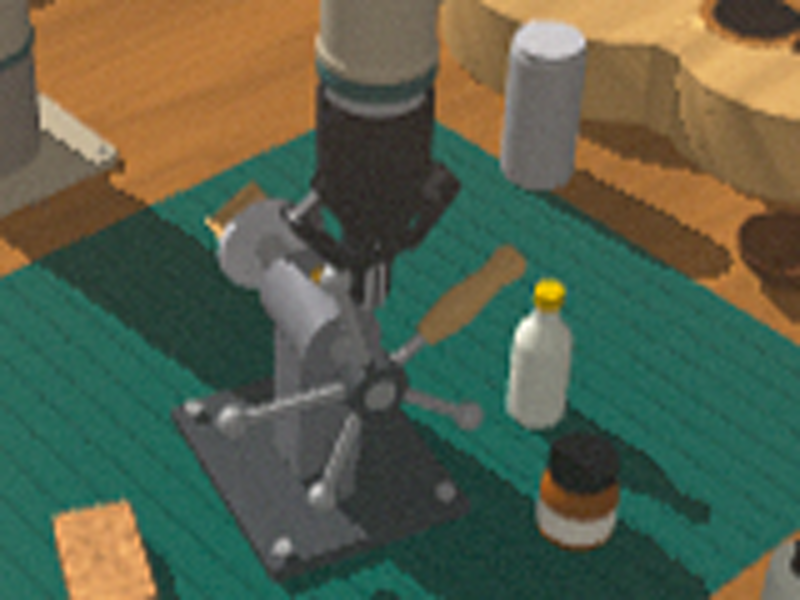

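>>> carry_out(series=[[[0.2,1.0,0.3,0,0,0,0],[0.2,1.9,0.6,0,0,0,0],[0.2,2.6,0.9,0,0,0,0],[0.2,3.0,1.0,0,0,0,0],[0.2,3.0,1.0,0,0,0,0]]])

```text
clock: 6.52
eef_pos: [622.4, -84.6, 225.7]
tool_rot: [3.14, 0.001, -0.262]
force: [0.5, 0.1, 0.1]
width: 0.1
```

>>> carry_out(series=[[[0,-0.3,-2,0,0,0,0],[0,-0.3,-5.5,0,0,0,0],[0,-0.3,-9,0,0,0,0],[0,-0.3,-13,0,0,0,0],[0,-3.5,-13,0,0,0,0]]])

```text
clock: 6.93
eef_pos: [634.6, -59.4, 365.5]
tool_rot: [3.136, -0.016, -0.272]
force: [1.8, -2.1, 0.9]
width: 0.3
```

>>> carry_out(series=[[[0,-3.5,0,0,0,0,0],[0,-7,0,0,0,0,0],[0,-10.5,0,0,0,0,0],[0,-11.5,0,0,0,0,0],[0,-11.5,0,0,0,0,0]]])

```text
clock: 7.35
eef_pos: [661.8, 66.4, 355.8]
tool_rot: [-3.141, 0.001, -0.254]
force: [-0.1, -0.8, -1.3]
width: 0.3
```

```bash
python3 -c "
from h import *
d=get_image('scene');goal(110,95)
crop(d,(260,140,420,260),5,'s10.png')"
```

```text
t 7.4 p [661.6  62.8 355.9] rel hub [  0.4 117.6 195.9] F [ 0.4 -1.  -0.3] width -0.4
shift cm [-0.04  0.74 10.09] w [0.002 0.    0.002]
```

View pics/s10.png

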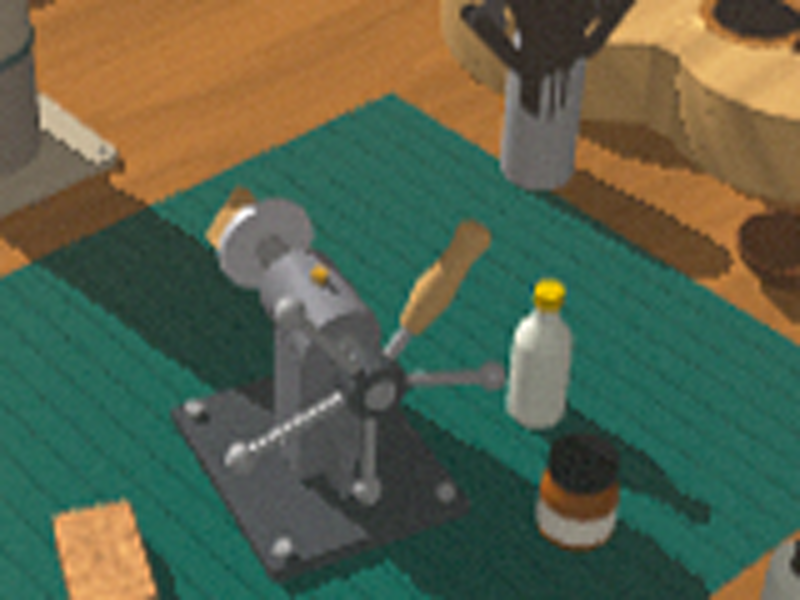

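>>> carry_out(series=[[[0,0,3,0,0,0,0],[0,0,6,0,0,0,0],[0,0,9,0,0,0,0],[0,0,10.3,0,0,0,0],[0,0,10.3,0,0,0,0]]])

```text
clock: 7.82
eef_pos: [659.1, 58.2, 249.5]
tool_rot: [3.136, 0.006, -0.263]
force: [-0.6, -0.6, -0.2]
width: -0.2
```

```bash
python3 -c "
from h import *
d=get_image('scene');goal(70,101)
for u,v in [(239,457),(366,490),(286,312),(473,233)]: ang(d,260+u/5-.4,140+v/5-.4)
crop(d,(260,140,420,260),5,'s11.png')"
```

```text
t 7.8667 p [660.6  58.8 252. ] rel hub [  0.5 113.4  92. ] F [1.8 0.3 0.4] width -0.2
shift cm [-0.04  4.35 -0.89] w [ 0.004  0.003 -0.003]
yz [-101.7  -32.4] rad 106.7 phi 1.879
yz [   1.9 -109.7] rad 109.7 phi -3.125
yz [-65.4  88.3] rad 109.9 phi 0.637
yz [ 77.8 109.2] rad 134.0 phi -0.619
```

View pics/s11.png

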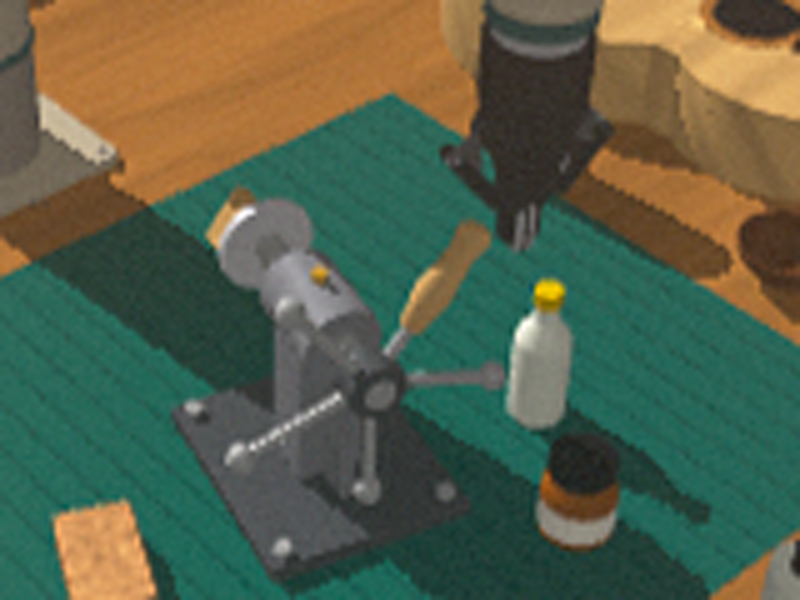

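>>> carry_out(series=[[[0,1.0,0.2,0,0,0,0],[0,1.9,0,0,0,0,0],[0,2.9,-0.4,0,0,0,0],[0,3.9,-0.8,0,0,0,0],[0,4.9,-1.1,0,0,0,0]]])

```text
clock: 8.28
eef_pos: [649.8, 13.8, 266.6]
tool_rot: [-3.14, -0.003, -0.26]
force: [1.5, 2.8, 2.0]
width: -0.1
```

```bash
python3 -c "
from h import *
d=get_image('scene');goal(38,108)
crop(d,(260,140,420,260),5,'s12.png')"
```

```text
t 8.3333 p [649.2  10.2 266.8] rel hub [  1.9  63.5 106.8] F [-0.3  0.7  3.2] width -0.1
shift cm [-0.18  2.55 -0.12] w [ 0.002 -0.003 -0.004]
```

View pics/s12.png

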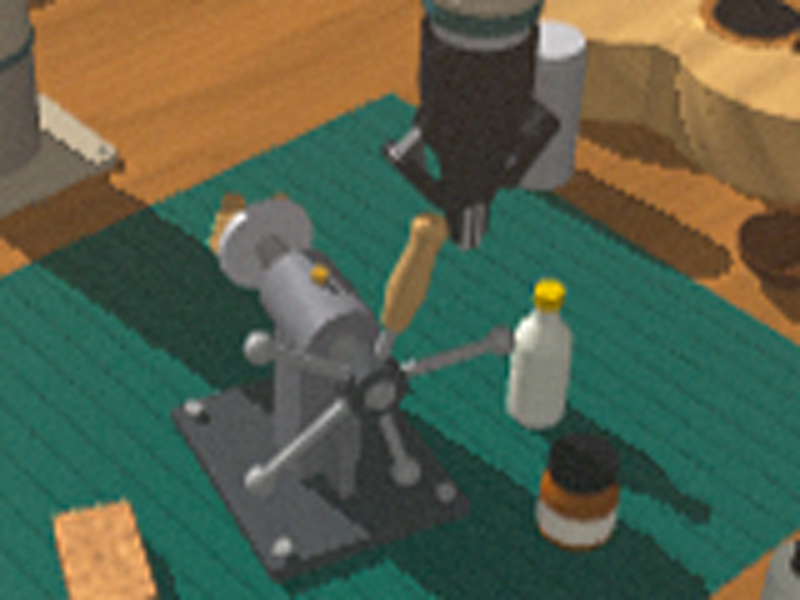

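>>> carry_out(series=[[[-0.1,0.8,-0.1,0,0,0,0],[-0.1,1.6,-0.1,0,0,0,0],[-0.1,2.2,-0.1,0,0,0,0],[-0.1,2.6,-0.1,0,0,0,0],[-0.1,2.6,-0.1,0,0,0,0]]])

```text
clock: 8.75
eef_pos: [640.6, -12.1, 264.9]
tool_rot: [3.14, 0.001, -0.262]
force: [0.1, -0.2, 0.3]
width: 0.0
```

```bash
python3 -c "
from h import *
d=get_image('scene');goal(27,108)
crop(d,(260,140,420,260),5,'s13.png')"
```

```text
t 8.8 p [640.6 -11.6 264.7] rel hub [ -0.8  40.3 104.7] F [-0.2 -0.8  0.2] width 0.1
shift cm [ 0.08  1.33 -0.33] w [ 0.002  0.001 -0.001]
```

View pics/s13.png

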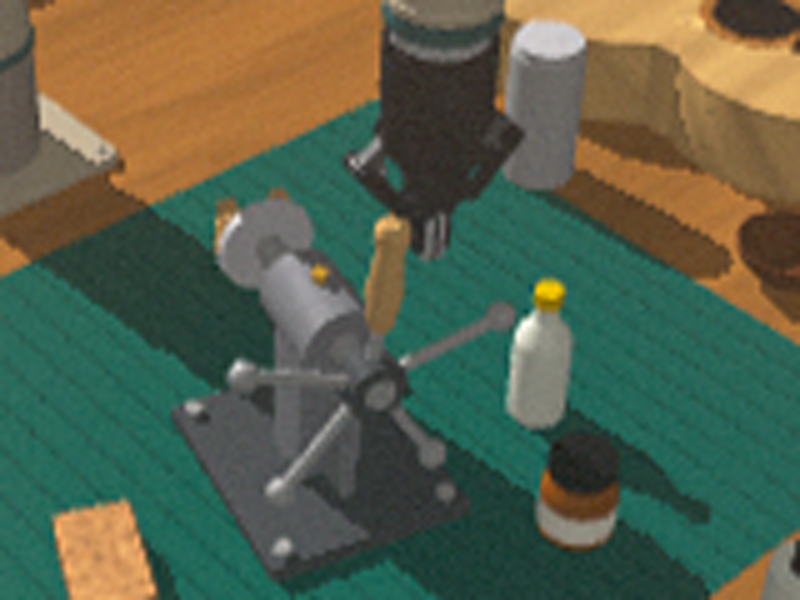

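```bash
cat >> h.py <<'E'
def fitphi(d,pts,ks,r=(260,140,5)):
    # pts balls crop px; ks spoke index (k*72deg from grip, + = towards -y)
    from scipy.optimize import least_squares
    Q=[]
    for u,v in pts:
        o,w=ray(d,r[0]+u/r[2]-.4,r[1]+v/r[2]-.4); n=SR.apply([1,0,0]); p=o+w*(n@(HUB-o))/(n@w); Q.append(SR.inv().apply(p-HUB)[1:])
    Q=np.array(Q); a=np.array(ks)*2*np.pi/5
    f=lambda p:(Q-p[1:]-108*np.c_[-np.sin(p[0]+a),np.cos(p[0]+a)]).ravel()
    s=least_squares(f,[0,0,0]); print("phi",s.x[0].round(3),"ctr",s.x[1:].round(1),"res",s.fun.round(1))
E
python3 -c "
from h import *
d=get_image('scene')
fitphi(d,[(500,315),(243,376),(276,489),(432,454)],[-1,1,2,-2])
P=cloud(d);im=d['img'].astype(int)
m=(im[...,2]-im[...,0]>50)&(P[...,2]>205)&(P[...,2]<320)&(abs(P[...,0]-635)<60)&(abs(P[...,1]+50)<150)
v,u=np.nonzero(m);print(m.sum());
Q=np.array([SR.inv().apply(p-HUB) for p in P[m]]);print(Q.min(0),Q.max(0))
l=cv2.fitLine(np.c_[u,v].astype(np.float32),cv2.DIST_L2,0,.01,.01).ravel()
# two points on line onto plane
n=SR.apply([1,0,0]);pp=[]
for t in(-10,10):
    o,w=ray(d,l[2]+t*l[0],l[3]+t*l[1]);p=o+w*(n@(HUB-o))/(n@w);pp.append(SR.inv().apply(p-HUB)[1:])
e=pp[1]-pp[0]; e*=np.sign(e[1]);print('axis phi',np.arctan2(-e[0],e[1]),pp)
"
```

```text
phi -0.102 ctr [1.2 0.9] res [-0.   1.3 -0.1 -1.7 -2.   2.9  2.1 -2.5]
139
[-9.33628067 -5.52679253 55.52069843] [ 14.96178385  28.03699174 153.26900145]
axis phi -0.1002678537947441 [array([ 5.74874193, 54.7078663 ]), array([ 14.16778563, 138.3918232 ])]
```

>>> carry_out(series=[[[0,0.4,0,0,0,0,0],[0,0.8,0,0,0,0,0],[0,1.1,0,0,0,0,0],[0,1.2,0,0,0,0,0],[0,1.2,0,0,0,0,0]]])

```text
clock: 9.27
eef_pos: [638.1, -22.2, 265.4]
tool_rot: [3.141, 0.0, -0.261]
force: [0.3, 1.6, 0.0]
width: 0.0
```

```bash
cat >> h.py <<'E'
def gripphi(d):
    P=cloud(d);im=d['img'].astype(int)
    m=(im[...,2]-im[...,0]>50)&(P[...,2]>205)&(P[...,2]<320)&(abs(P[...,0]-635)<60)&(abs(P[...,1]+50)<150)
    v,u=np.nonzero(m)
    l=cv2.fitLine(np.c_[u,v].astype(np.float32),cv2.DIST_L2,0,.01,.01).ravel()
    n=SR.apply([1,0,0]);pp=[]
    for t in(-10,10):
        o,w=ray(d,l[2]+t*l[0],l[3]+t*l[1]);p=o+w*(n@(HUB-o))/(n@w);pp.append(SR.inv().apply(p-HUB)[1:])
    e=pp[1]-pp[0]; e*=np.sign(e[1]);print('axis phi',np.arctan2(-e[0],e[1]),m.sum())
E
python3 -c "
from h import *
d=get_image('scene');goal(60,108);gripphi(d)
crop(d,(260,140,420,260),5,'s14.png')"
```

```text
t 9.3167 p [638.2 -22.2 265.3] rel hub [ -0.4  29.4 105.3] F [0.9 0.7 0.5] width -0.2
shift cm [ 0.04 -3.06 -0.27] w [ 0.     0.    -0.001]
axis phi -0.009210359476044105 136
```

View pics/s14.png

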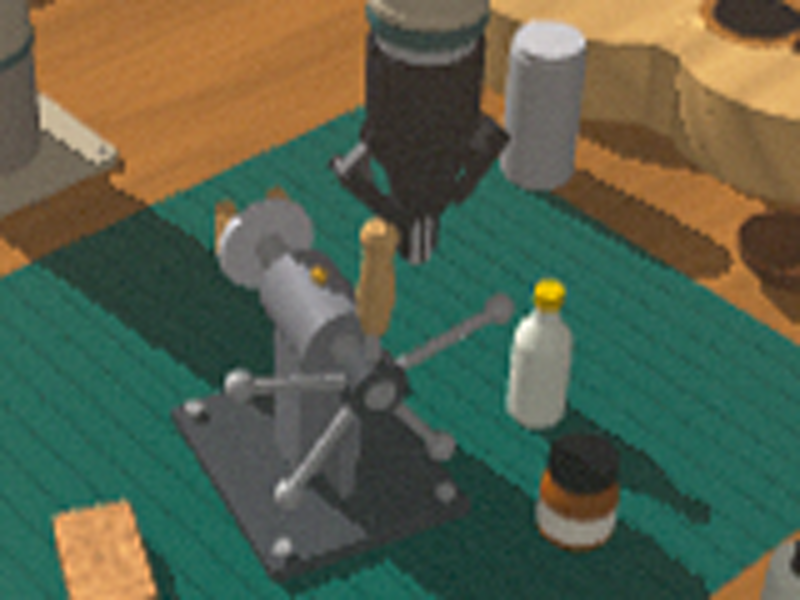

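>>> carry_out(series=[[[0,-1,0,0,0,0,0],[0,-3,0,0,0,0,0],[0,-6,0,0,0,0,0],[0,-6,-2,0,0,0,0],[0,-6,-4,0,0,0,0]]])

```text
clock: 9.73
eef_pos: [653.0, 39.9, 304.0]
tool_rot: [-3.142, 0.004, -0.256]
force: [0.3, -0.2, 0.0]
width: 0.3
```

>>> carry_out(series=[[[0,0,-3,0,0,0,0],[0,0,-6,0,0,0,0],[0,0,-9,0,0,0,0],[0,0,-9,0,0,0,0],[0,0,-9,0,0,0,0]]])

```text
clock: 10.15
eef_pos: [654.7, 36.8, 397.3]
tool_rot: [-3.14, -0.004, -0.26]
force: [0.3, -0.6, -0.4]
width: -0.2
```

```bash
python3 -c "
from h import *
d=get_image('scene');goal(60,108);gripphi(d)
fitphi(d,[(499,309),(239,384),(288,491),(440,446)],[-1,1,2,-2])
crop(d,(260,140,420,260),5,'s15.png'); print(read_state()['qd'].round(3))"
```

```text
t 10.2 p [653.8  36.7 395.4] rel hub [ -0.4  90.3 235.4] F [-0.3 -0.1 -0.4] width 0.0
shift cm [ 0.04  3.03 12.74] w [ 0.    -0.001  0.   ]
axis phi -0.0021653755751684725 135
phi -0.028 ctr [2.1 0.9] res [-0.4 -0.3 -1.1 -0.4  0.5  1.9  0.9 -1.1]
[ 0.001  0.024 -0.001  0.039 -0.003 -0.002  0.001]
```

View pics/s15.png

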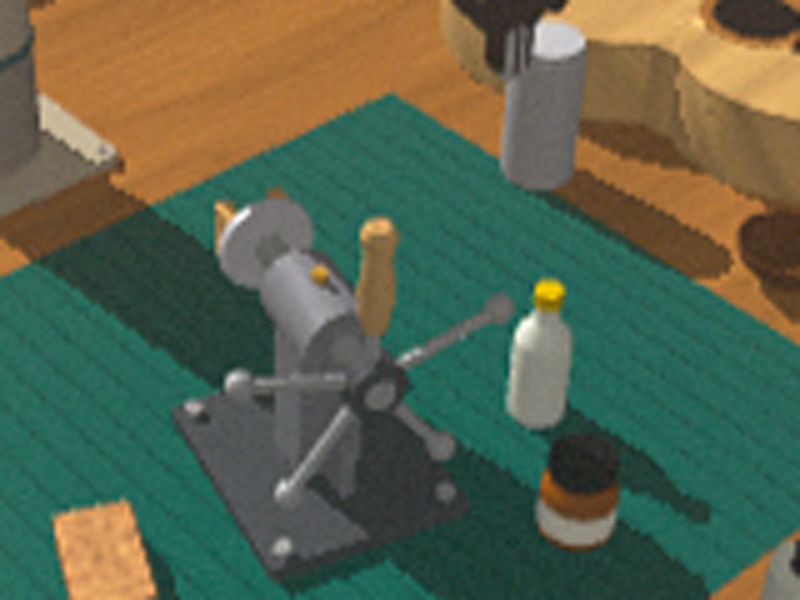

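>>> carry_out(series=[[[0,0,0,0,0,0,0],[0,0,0,0,0,0,0],[0,0,0,0,0,0,0]]])

```text
clock: 10.45
eef_pos: [653.3, 36.3, 393.9]
tool_rot: [3.141, 0.002, -0.26]
force: [0.4, 0.3, -0.2]
width: -0.2
```

```bash
python3 -c "
from h import *
gripphi(get_image('scene')); print(read_state()['qd'].round(3)); print(finish_job())"
```

```text
axis phi 0.002621107703538536 136
[-0.    -0.005  0.002 -0.006 -0.001  0.001 -0.001]
the job is handed in; nothing more can be done
None
```

The wooden grip now points straight up and the job is handed in, at about 10.5 s on the clock. With the gripper shut, I pushed two plain spokes in turn across the top. I then pushed the grip spoke upright and drew the fingers back, clear of the wheel.

- **Grip angle:** the last picture puts the grip's axis at 0.003 rad from vertical. A separate fit to the four balls, from the picture just before, gave -0.028 rad. The two disagree by about 0.03 rad, but both are well inside the 0.09 rad limit.
- **Forces:** the wrist readings I took during the pushes stayed at about 5 N or less.
- **Stand and bystanders:** the stand, cork block, glue, wax jar and thinner tin looked unmoved in the cropped pictures. I didn't measure their positions again at the end. The spray can, brush and peg bowl were mostly out of view in those crops, and the arm only passed over their side of the bench with the fingertips about 400 mm up.
- **At rest:** the grip axis did not drift beyond noise across the last two pictures. The arm was still and touching nothing when I handed in.

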